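# Clamp a loose circuit board in the board holder

## Robot

A 6-joint arm with a two-finger parallel gripper is mounted at the origin on the work surface. World frame = base frame: x ahead of the robot, y to its left, z up, the work surface at z = 0. Lengths are in m, angles in rad, forces in N, time in s.
With the tool pointing down it reaches from about 0.3 to 0.875 m from the base axis. Payload 4.2 kg.
Tool frame: the origin (TCP) lies midway between the tips of the shut fingers; the grasp point (between the pads) lies 19 mm behind it; z points along the fingers, y is the line along which they close (so a half turn about z gives the same grasp; the last joint's range is limited). The gripper opens to 85 mm and grips with 20 to 120 N. Pads are 22 mm wide; open, the fingers measure 114 mm over their backs; the gripper's body (76 mm by 85 mm) begins 54 mm behind the grasp point. The pads swing forward as they close: fully open they stand 13 mm farther back than shut.
Start: joints at [-1.264, 0.32, 1.565, -0, 1.257, -0.02], TCP at [0.185, -0.545, 0.231] pointing down, gripper open.
Joint ranges: [-3.11, 3.11], [-0.84, 2.01], [0.21, 2.61], [-1.34, 4.49], [0.05, 2.63], [-2.56, 2.56]. Speed limits (rad/s): [2.57, 2.57, 3.14, 3.14, 3.14, 3.14].

## Interface

Orientations are given as a unit quaternion [w, x, y, z].
In Python, from station import sensors, imaging, ctrl, spotter gives the robot as it stands.
- The arm moves only by the tool jog_arm, never from a script. Its argument "steps" is a list of rows, each a list of 5 numbers: the shift along the tool's x, y, z in mm, then the turn about the tool's z in rad, then the opening, from 0 (shut) to 1 (fully open). In form: [[x, y, z, twist, grip], ...]. A call has 1 to 5 rows; each row shifts and turns the commanded pose from where the row before left it, along the tool's axes as they then stand; what a row does not reach is not made up. A row lasts 1/12 s, in which the tool goes at most 41.7 mm and 7.16 degrees, less where a joint would pass 70% of its speed; a pose out of reach is approached as far as the arm can. A call with a gripper value outside its range is refused whole. The fingers move at their own pace and stop on an object; "force" is the grip in N (left out, the last holds). Time passes only in rows, so rows that do not move let the fingers close. It gives the time, the measured TCP pose, the force, the opening and the grip force at its end, in the units of the state.
- sensors.read_state(): the state, without advancing time (a new reading comes with each control period).
- imaging.capture(name): name is "side" or "top"; returns a dict with "image" (384x512x3 uint8, blue, green, red), "fx", "fy", "cx", "cy" (pixels), "extrinsics" (4x4, takes a point from world to camera coordinates). Camera axes: x right, y down, z forward; pixel columns grow to the right and rows downward; lengths in m; the calibration is good to about 2 mm. A picture is of the moment at which its call begins. There is no depth.
- ctrl.job_done(): hands the job in; it is judged then, once.
Trained networks look in a picture, given as the dict that the camera call returned (one of the last four; its "shot" number tells which), for a name from the list of things; names that differ only in an ending like _2 or _b are one class to them, and where a whole thing is asked for, a point or a joint stands for the part that bears it (a point fixed in the world has none). Each returns a list of dicts, best first, with "p" (0 to 1); they miss things now and then, are a little off and sometimes report something else, mostly with a low value. They report only what shows in the picture. A call takes as long as a camera call. They do not tell look-alikes from the thing itself.
- spotter.recognise(picture, thing): "at" ([column, row] in pixels, amid what is visible of it).
- spotter.tip_of(picture, thing): "at" ([column, row] in pixels: a listed point, or the origin of a listed thing).
The state is a dict: "time_s": time; "joints": joint angles; "joint_vel": joint speeds; "joint_efforts": joint torques, N m; "position": TCP position; "tcp_rot": TCP orientation; "force": force on the tool from outside, world axes, zero at the start; "torque": the same for the moment, N m; "grip_width": finger opening in m; "gripper_force": force on a finger pad.
Only numpy, scipy, OpenCV 4.12 (cv2) and the standard library are available. Lean on these libraries where they do the work, as an engineer would, in place of code of your own. Each camera call takes 0.05 s, during which the arm holds its last target. There are 200 camera calls.

## Task

The circuit board lies loose in the board holder: turn the clamp knob to free the sliding jaw, push the jaw along its rails until the board sits snug between the two jaws with no gap at either side, then turn the knob back, fully home, to lock the jaw there. Do not touch the board itself, and leave the jar, the screwdriver and the phone where they are.

Things in the scene. Friction and masses are not known exactly. Their poses are not given: they have to be found in the camera images.
- holder: Metal board holder fixed to the bench, 120 mm wide (its x), 360 mm long (its y). Two level aluminium rails run along its y, tops 20 mm above the bench, 24 mm wide, at x = -35 and +35 mm; the clamp channel lies between them. At its +y end the fixed jaw, a dark steel block 110 mm wide, from y = 150 to 180 mm, up to z = 50 mm. Origin: on the bench at the middle of the holder.
- carriage (a joint): Position in m of the sliding jaw, a dark steel block 110 mm wide (x), 80 mm long (y), z = 20 to 62 mm, riding on the rails and carrying the knob. 0 to 0.14, growing towards the fixed jaw (holder +y); its centre is at holder y = -120 mm + this value. With the board snug between both jaws it reads 0.110. Free, it slides with about 2 N; locked, it resists a gentle push.
- carriage_back (a point): Middle of the top edge of the sliding jaw's back face, the upright face away from the board (its outward direction is holder -y), 62 mm above the bench. Axes as the holder's. The face is 110 mm wide and 42 mm high, free of anything else, good for pushing.
- knob (a joint): Angle in rad of the clamp knob on top of the sliding jaw, turning about the vertical: 0 (free, end stop; bar nearly across the rails) to 1.3 (locked, end stop; bar in line with the rails), growing clockwise seen from above. It starts near the locked end. Turn it to below 0.3 to free the jaw, to above 1.1 to lock it; the locking end is stiff.
- knob_grip (a point): Middle of the black knob's grip bar, on the turning axis, 84 mm above the bench. The bar is 74 mm long along this point's x, 15 mm thick along its y, from z = 68 to 94 mm, on a round flange of 46 mm diameter (top at z = 68 mm). The axis lies above the middle of the 110 by 80 mm top of the sliding jaw (z = 62 mm).
- board: Green circuit board with small parts on it, 90 mm (its x) by 120 mm (its y) by 4 mm, parts up to 18 mm above its underside, 0.2 kg, lying loose on the rails between the two jaws. Origin: centre of its underside. Its long y side lies along the rails.
- jar: White-capped glass jar, 52 mm diameter, 60 mm high, standing beside the holder. Origin: centre of its underside. To be left alone.
- screwdriver: Screwdriver with orange handle, 170 mm long (its x), 26 mm thick, lying beside the holder. Origin: under its middle, on the bench. To be left alone.
- phone: Black phone, 75 by 150 by 9 mm, lying on the bench. Origin: centre of its underside. To be left alone.
There are look-alikes about, which are no part of the job. Of the things like the board, leave any that is brown or red; of the rest the smaller one is meant.

How it is judged:
On the way, in this order (a step that is already met when the one before it is completed fails the run):
1. the knob is turned to its free end (below 0.3 rad) (value of joint knob below 0.3 rad), for 0.1 s.
2. the sliding jaw is pushed up so that the board is snug between both jaws (value of joint carriage between 0.1075 and 0.113 m and y of board in the frame of holder above 0.087 m), for 0.1 s.
At the end, for the whole second after the job is handed in: The board lies flat on the rails, at rest, with its ends against both jaws (play under 2.5 mm in all, squared up to the jaws within 0.04 rad) and the knob is locked (above 1.05 of its 1.3 rad) (all of step 2 and value of joint knob above 1.05 rad and y of board in the frame of holder below 0.093 m and z of board in the frame of holder between 0.017 and 0.023 m and angle between the y axis of board and the y axis of holder, either way round below 0.04 rad and angle between board's own z axis and vertical below 0.04 rad and linear speed of board below 0.01 m/s); the robot touches nothing.
It fails at once if the robot touches the board (over 1 N) (contact force between the arm and board above 1 N).
It fails at once if the fingers touch the board (over 1 N) (contact force between the fingers and board above 1 N).
It fails at once if the jar is moved by more than 20 mm (distance of jar from where it was at the start of the episode above 0.02 m).
It fails at once if the screwdriver is moved by more than 20 mm (distance of screwdriver from where it was at the start of the episode above 0.02 m).
It fails at once if the phone is moved by more than 20 mm (distance of phone from where it was at the start of the episode above 0.02 m).
It also fails if it takes over 58 s, if anything falls off the work surface, if the arm or the gripper's body presses on something with over 40 N, if the wrist force passes 120 N, or if a joint passes its speed limit or range.

## Working session

There is one attempt and no reset: what is moved stays moved. The work goes in short steps, Python scripts to look and compute and a tool call to move; the robot and the scene stay as the last step left them, time stands still between calls to the robot, and variables do not carry over. Pictures are saved under pics/ and viewed, at most 10 in all, crops included, and the job is handed in when it is done.

Besides the shell and the picture viewer there is one more tool, called after "Request:" as a command line: name --pt "numbers of a row" for each row, then --argument value for the rest. jog_arm: Moves the arm, as the interface text tells. Its arguments: {"type":"object","properties":{"steps":{"type":"array","items":{"type":"array","items":{"type":"number"}}},"force":{"type":"number"}},"required":["steps"]}

```bash
mkdir -p pics; cat > h.py <<'E'
import numpy as np, cv2
from station import sensors, imaging, ctrl, spotter
def px2w(d,uv,z):
    E=np.array(d["extrinsics"]);R,t=E[:3,:3],E[:3,3]
    c=-R.T@t; r=R.T@np.array([(uv[0]-d["cx"])/d["fx"],(uv[1]-d["cy"])/d["fy"],1])
    return c+r*(z-c[2])/r[2]
def w2px(d,p):
    E=np.array(d["extrinsics"]);q=E[:3,:3]@np.array(p)+E[:3,3]
    return np.array([d["fx"]*q[0]/q[2]+d["cx"],d["fy"]*q[1]/q[2]+d["cy"]])
E
python3 - <<'E'
from h import *
a={n:imaging.capture(n) for n in("top","side")}
for n in a: cv2.imwrite(f"pics/{n}0.png",a[n]["image"])
Z=dict(knob_grip=.084,carriage_back=.062,board=.02,holder=0,jar=0,screwdriver=0,phone=0)
for n in a:
  for k,z in Z.items():
    for f in spotter.tip_of(a[n],k)[:3]: print(n,k,np.round(f["at"],1),round(f["p"],2),px2w(a[n],f["at"],z).round(4))
s=sensors.read_state();print(s["time_s"],s["position"],s["tcp_rot"],s["force"])
E
```

```text
top knob_grip [303.4 157.6] 0.63 [ 0.6196 -0.0731  0.084 ]
top carriage_back [317.1 153.1] 0.61 [ 0.641  -0.1128  0.062 ]
top board [132.1 155.1] 0.84 [0.6303 0.3989 0.02  ]
top board [395.1 188.9] 0.75 [ 0.5601 -0.3341  0.02  ]
top board [185.3 282.7] 0.74 [0.2904 0.2216 0.02  ]
top holder [269.3 175.3] 0.69 [0.5914 0.0118 0.    ]
top jar [274.8 122.8] 0.8 [7.514e-01 1.000e-04 0.000e+00]
top screwdriver [202.8 148.3] 0.52 [0.6648 0.2055 0.    ]
top phone [370.4 127.1] 0.87 [ 0.7485 -0.2798  0.    ]
side knob_grip [251.5 159.6] 0.67 [ 0.6134 -0.0728  0.084 ]
side carriage_back [251.  153.1] 0.68 [ 0.637  -0.1154  0.062 ]
side board [327.6 317.1] 0.97 [0.2869 0.2221 0.02  ]
side board [138.3 328.7] 0.84 [0.6295 0.4153 0.02  ]
side board [307.1 131.1] 0.84 [ 0.5464 -0.3193  0.02  ]
side holder [246.9 205.4] 0.89 [0.5862 0.012  0.    ]
side jar [198.7 178.8] 0.88 [ 0.7536 -0.0151  0.    ]
side jar [246.3 222. ] 0.72 [0.5623 0.0619 0.    ]
side screwdriver [181.  249.8] 0.78 [0.6669 0.2063 0.    ]
side phone [243.3 222.9] 0.68 [0.5679 0.0678 0.    ]
side phone [242.7 126.2] 0.59 [ 0.749  -0.2747  0.    ]
0.8 [ 0.18458571 -0.54457517  0.23135193] [ 4.77827798e-05  9.86679093e-01  1.62678716e-01 -6.63068851e-06] [-0.28890413  0.14857981  1.10352663]
```

View pics/top0.png

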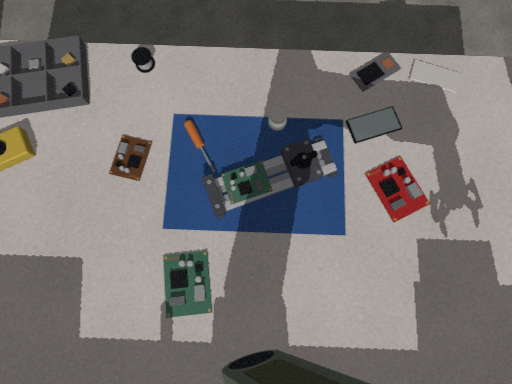

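```bash
python3 -c "
import cv2;a=cv2.imread('pics/top0.png')[110:235,195:355];cv2.imwrite('pics/topc.png',cv2.resize(a,None,fx=4.5,fy=4.5,interpolation=cv2.INTER_CUBIC))"
```

```text
(no output)
```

View pics/topc.png

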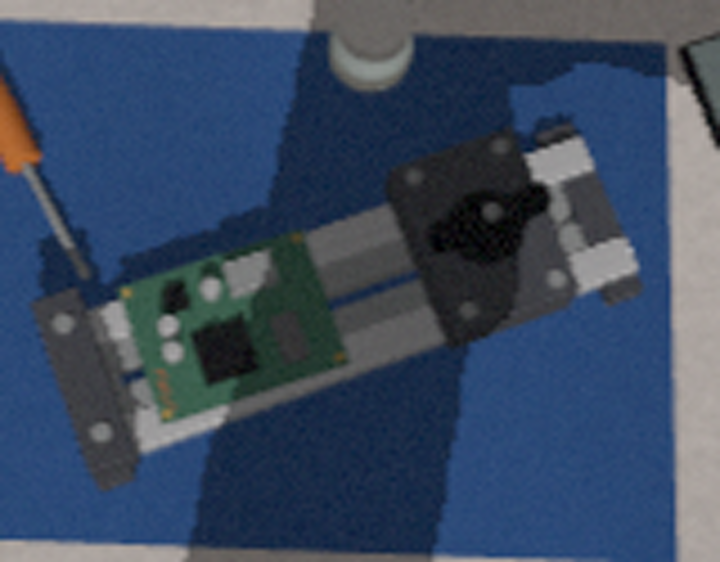

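Board candidates in the top picture: brown (131,158), red (397,188), large green (187,283), and the smaller green in the holder (246,183). The one in the holder is meant. The crop shows it loose between the fixed jaw at the left (214,196) and the sliding jaw (303,160). The knob bar is nearly in line with the rails.

```bash
python3 - <<'E'
from h import *
from scipy.optimize import least_squares
d=imaging.capture("top"); e=imaging.capture("side")
crop=lambda p:np.array(p)/4.5+[195,110]
fj=[((35,303),(55,180)),((80,290),(55,150)),((137,475),(-55,150)),((100,490),(-55,180))]
cj=[((388,185),(55,40)),((513,132),(55,-40)),((578,295),(-55,-40)),((450,345),(-55,40))]
# sign check of x side by fit
for sg in (1,-1):
  def pts(v):
    c,s=np.cos(v[2]),np.sin(v[2]);W=lambda x,y,z:[v[0]+c*x-s*y,v[1]+s*x+c*y,z]
    return [W(sg*a[0]/1e3,a[1]/1e3,.05) for _,a in fj]+[W(sg*a[0]/1e3,a[1]/1e3-.12+v[3],.062) for _,a in cj]
  obs=np.array([crop(p) for p,_ in fj+cj])
  r=least_squares(lambda v:(np.array([w2px(d,p) for p in pts(v)])-obs).ravel(),[.59,.01,.3,.03])
  print(sg,r.x.round(4),r.cost,r.fun.round(1))
E1,E2=[px2w(d,crop(p),.094) for p in((432,240),(548,192))]
print("bar",E1,E2,np.degrees(np.arctan2(*(E1-E2)[[1,0]])),np.linalg.norm(E1-E2))
cv2.imwrite("pics/sidec.png",cv2.resize(e["image"][110:290,160:340],None,fx=3.3,fy=3.3,interpolation=cv2.INTER_CUBIC))
E
```

```text
1 [0.5789 0.0049 0.397  0.0357] 10.382093559257932 [-0.4  1.9  0.2  1.   1.3 -2.1 -1.3 -1.4 -0.6 -1.3 -0.9  0.6  0.6  1.1
  1.1  0.3]
-1 [0.5817 0.0055 0.3982 0.0357] 6620.677800395678 [ 13.   39.1  13.8  38.  -12.6 -41.1 -15.  -40.6  14.7  34.8  14.9  36.2
 -15.6 -36.7 -14.5 -37.9]
bar [ 0.59963236 -0.03989899  0.094     ] [ 0.63101639 -0.10632091  0.094     ] 115.29050137591912 0.07346310787585734
```

View pics/sidec.png

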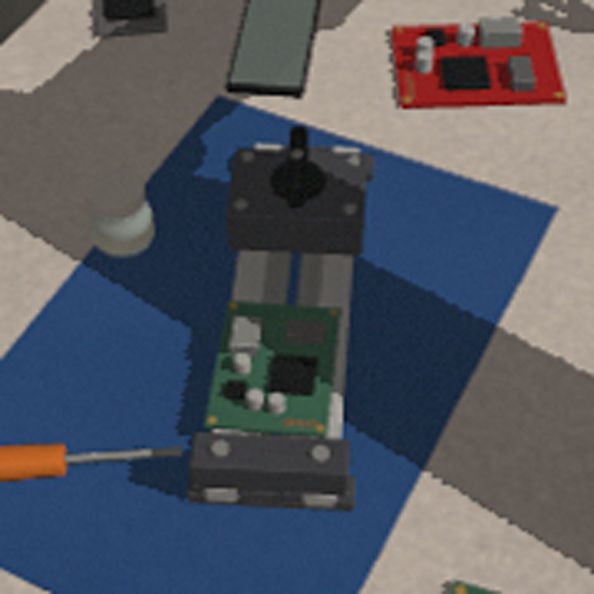

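The side view agrees with this: the knob axis is at about (0.6155, -0.073), the holder yaw at about 0.40 rad and the carriage at about 0.036. I'll fly over the knob first.

Request:
jog_arm --pt "25 -14 0 0 1" --pt "35 -19 0 0 1" --pt "35 -19 0 0 1" --pt "35 -19 0 0 1" --pt "35 -19 0 0 1"

```text
time_s: 1.32
position: [0.3128, -0.405, 0.2314]
tcp_rot: [0.0, 0.987, 0.162, 0.0]
force: [1.5, -0.2, -0.6]
grip_width: 0.0856
gripper_force: 0.0
```

Request:
jog_arm --pt "35 -19 0 0 1" --pt "35 -19 0 0 1" --pt "35 -19 0 0 1" --pt "35 -19 0 0 1" --pt "35 -19 0 0 1"

```text
time_s: 1.73
position: [0.4482, -0.2586, 0.2316]
tcp_rot: [0.0, 0.987, 0.163, 0.0]
force: [0.8, 0.4, -0.5]
grip_width: 0.0852
gripper_force: 0.0
```

Request:
jog_arm --pt "35 -19 0 0 1" --pt "35 -19 0 0 1" --pt "35 -19 0 0 1" --pt "35 -19 0 0 1" --pt "35 -19 0 0 1"

```text
time_s: 2.15
position: [0.5836, -0.1123, 0.2315]
tcp_rot: [0.0, 0.987, 0.163, 0.0]
force: [0.9, -1.2, -0.6]
grip_width: 0.0853
gripper_force: 0.0
```

Request:
jog_arm --pt "0 0 0 -0.12 1" --pt "0 0 0 -0.12 1" --pt "0 0 0 -0.12 1" --pt "0 0 0 -0.12 1" --pt "0 0 0 -0.12 1"

```text
time_s: 2.57
position: [0.5825, -0.1138, 0.2312]
tcp_rot: [0.0, 0.893, 0.45, -0.0]
force: [0.6, 0.2, -0.1]
grip_width: 0.0854
gripper_force: 0.0
```

Request:
jog_arm --pt "0 0 0 -0.12 1" --pt "0 0 0 -0.12 1" --pt "0 0 0 -0.12 1" --pt "0 0 0 -0.12 1" --pt "0 0 0 -0.12 1"

```text
time_s: 2.98
position: [0.5824, -0.1141, 0.2313]
tcp_rot: [-0.0, 0.72, 0.694, -0.0]
force: [0.7, -0.3, 0.2]
grip_width: 0.0854
gripper_force: 0.0
```

Request:
jog_arm --pt "0 0 0 -0.12 1" --pt "0 0 0 -0.12 1" --pt "0 0 0 -0.12 1" --pt "0 0 0 -0.12 1" --pt "0 0 0 0 1"

```text
time_s: 3.4
position: [0.5824, -0.1141, 0.2313]
tcp_rot: [0.0, 0.537, 0.844, -0.0]
force: [0.2, -0.4, -0.7]
grip_width: 0.0855
gripper_force: 0.0
```

```bash
cat >> h.py <<'E'
from scipy.spatial.transform import Rotation as Ro
def tool():
    s=sensors.read_state();q=s["tcp_rot"];R=Ro.from_quat([q[1],q[2],q[3],q[0]]).as_matrix();p=np.array(s["position"])
    print("t",round(s["time_s"],2),"p",p.round(4),"yang",np.degrees(np.arctan2(R[1,1],R[0,1])).round(2),"j",np.round(s["joints"],2),"F",np.round(s["force"],1),"T",np.round(s["torque"],2),"w",round(s["grip_width"],4),"gf",round(s["gripper_force"],1))
    return p,R
def delta(w):
    p,R=tool();print("tool move mm",(R.T@(np.array(w)-p)*1e3).round(1))
E
python3 -c "
from h import *
delta([.6155,-.073,.072])
"
```

```text
t 3.4 p [ 0.5824 -0.1141  0.2313] yang 25.09 j [-0.21  0.35  1.52 -0.    1.27 -0.65] F [ 0.2 -0.4 -0.7] T [-0.04 -0.    0.02] w 0.0855 gf 0.0
tool move mm [ 23.2  47.4 159.3]
```

Request:
jog_arm --pt "11.6 23.7 0 0 1" --pt "11.6 23.7 0 0 1" --pt "0 0 35 0 1" --pt "0 0 35 0 1" --pt "0 0 0 0 1"

```text
time_s: 3.82
position: [0.6114, -0.072, 0.1545]
tcp_rot: [-0.006, 0.538, 0.843, -0.003]
force: [-1.8, 0.2, -1.4]
grip_width: 0.0855
gripper_force: 0.0
```

```bash
python3 - <<'E'
from h import *
delta([.6155,-.073,.072])
a=imaging.capture("side")["image"][80:230,170:330]; cv2.imwrite("pics/s1.png",cv2.resize(a,None,fx=4,fy=4,interpolation=cv2.INTER_CUBIC))
E
```

```text
t 3.82 p [ 0.6114 -0.072   0.1545] yang 24.87 j [-0.14  0.44  1.57 -0.    1.14 -0.57] F [-1.8  0.2 -1.4] T [0.08 0.02 0.01] w 0.0855 gf 0.0
tool move mm [-3.2  4.2 82.5]
```

View pics/s1.png

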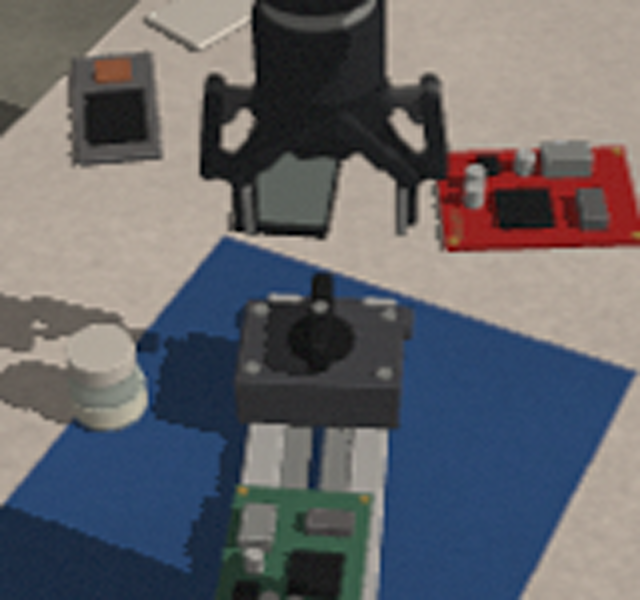

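The side view shows the open fingers straddling the knob bar (crop 320,300), with the jar well clear at (105,380). I'll descend.

Request:
jog_arm --pt "0 0 25 0 1" --pt "0 0 25 0 1" --pt "0 0 20 0 1" --pt "0 0 0 0 1" --pt "0 0 0 0 1"

```text
time_s: 4.28
position: [0.6164, -0.0734, 0.0927]
tcp_rot: [0.001, 0.538, 0.843, 0.0]
force: [0.2, 0.1, 0.5]
grip_width: 0.0855
gripper_force: 0.0
```

```bash
python3 - <<'E'
from h import *
delta([.6155,-.073,.072])
E
```

```text
t 4.28 p [ 0.6164 -0.0734  0.0927] yang 24.9 j [-0.14  0.5   1.65 -0.    0.99 -0.57] F [0.2 0.1 0.5] T [ 0.04 -0.05  0.04] w 0.0855 gf 0.0
tool move mm [ 0.7 -0.6 20.7]
```

Request:
jog_arm --pt "0 0 10 0 1" --pt "0 0 10 0 1" --pt "0 0 0 0 0.3" --pt "0 0 0 0 0" --pt "0 0 0 0 0" --force 60

```text
time_s: 4.7
position: [0.6159, -0.0731, 0.0717]
tcp_rot: [0.0, 0.537, 0.843, 0.0]
force: [-0.1, 0.1, 0.2]
grip_width: 0.0516
gripper_force: 0.0
```

Request:
jog_arm --pt "0 0 0 0 0" --pt "0 0 0 0 0" --pt "0 0 0 0 0" --pt "0 0 0 0 0" --pt "0 0 0 0 0"

```text
time_s: 5.12
position: [0.6182, -0.0722, 0.0722]
tcp_rot: [0.002, 0.538, 0.843, 0.002]
force: [5.4, 3.4, -0.4]
grip_width: 0.0137
gripper_force: 60.9
```

```bash
python3 - <<'E'
from h import *
tool()
E
```

```text
t 5.12 p [ 0.6182 -0.0722  0.0722] yang 24.93 j [-0.14  0.52  1.67  0.    0.95 -0.57] F [ 5.4  3.4 -0.4] T [ 0.36 -0.62 -0.11] w 0.0137 gf 60.9
```

Gripped. Width 13.7 mm matches the bar. I'll recentre by about 3 mm, then turn counterclockwise towards free.

Request:
jog_arm --pt "0 3 0 0 0" --pt "0 0 0 -0.06 0" --pt "0 0 0 -0.1 0" --pt "0 0 0 -0.1 0" --pt "0 0 0 0 0"

```text
time_s: 5.53
position: [0.6174, -0.0711, 0.0721]
tcp_rot: [-0.001, 0.422, 0.907, 0.0]
force: [-4.2, 3.1, 5.5]
grip_width: 0.0133
gripper_force: 61.8
```

```bash
python3 - <<'E'
from h import *
tool()
E
```

```text
t 5.53 p [ 0.6174 -0.0711  0.0721] yang 40.07 j [-0.13  0.52  1.66  0.    0.96 -0.83] F [-4.2  3.1  5.5] T [0.43 0.52 0.34] w 0.0133 gf 61.8
```

Turning smoothly. Continuing.

Request:
jog_arm --pt "0 0 0 -0.1 0" --pt "0 0 0 -0.1 0" --pt "0 0 0 -0.1 0" --pt "0 0 0 -0.1 0" --pt "0 0 0 -0.1 0"

```text
time_s: 5.95
position: [0.6168, -0.0713, 0.0721]
tcp_rot: [-0.002, 0.184, 0.983, 0.0]
force: [-4.2, 1.2, 6.5]
grip_width: 0.0135
gripper_force: 62.0
```

Request:
jog_arm --pt "0 0 0 -0.1 0" --pt "0 0 0 -0.1 0" --pt "0 0 0 -0.1 0" --pt "0 0 0 -0.1 0" --pt "0 0 0 0 0"

```text
time_s: 6.37
position: [0.6167, -0.072, 0.0721]
tcp_rot: [-0.002, -0.014, 1.0, -0.0]
force: [-4.5, 0.5, 6.6]
grip_width: 0.0134
gripper_force: 61.9
```

```bash
python3 - <<'E'
from h import *
tool()
E
```

```text
t 6.37 p [ 0.6167 -0.072   0.0721] yang 91.66 j [-0.13  0.52  1.66 -0.    0.96 -1.73] F [-4.5  0.5  6.6] T [-0.08  0.7   0.07] w 0.0134 gf 61.9
```

Request:
jog_arm --pt "2 5 0 0 0" --pt "3.6 9.3 0 0 0" --pt "3.6 9.3 0 0 0" --pt "3.6 9.3 0 0 0" --pt "0 0 0 0 0"

```text
time_s: 6.78
position: [0.6029, -0.0385, 0.0721]
tcp_rot: [-0.001, -0.013, 1.0, -0.0]
force: [-5.0, 0.2, 6.0]
grip_width: 0.0133
gripper_force: 61.8
```

```bash
python3 - <<'E'
from h import *
tool()
a=imaging.capture("side")["image"][100:280,170:330]; cv2.imwrite("pics/s2.png",cv2.resize(a,None,fx=3.3,fy=3.3,interpolation=cv2.INTER_CUBIC))
E
```

```text
t 6.78 p [ 0.6029 -0.0385  0.0721] yang 91.52 j [-0.08  0.5   1.71 -0.    0.94 -1.68] F [-5.   0.2  6. ] T [0.04 0.68 0.01] w 0.0133 gf 61.8
```

View pics/s2.png

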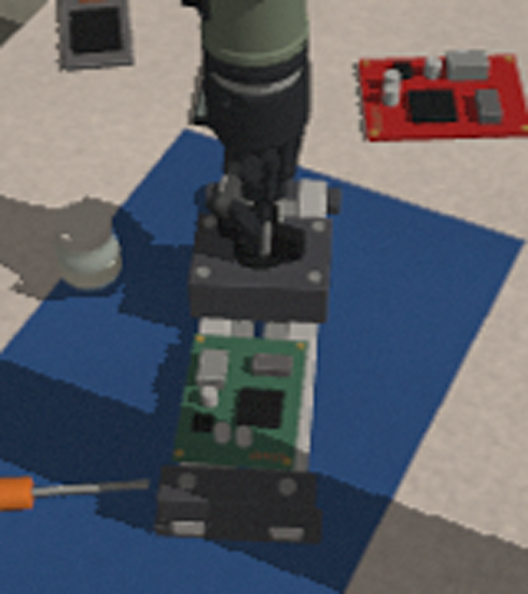

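The jaw follows. In the crop the gap between the jaw front (y≈320) and the board edge (y≈337) is closing, and the gripper is clear of the board.

Request:
jog_arm --pt "3.6 9.3 0 0 0" --pt "3.6 9.3 0 0 0" --pt "1.8 4.7 0 0 0" --pt "0 0 0 0 0" --pt "0 0 0 0 0"

```text
time_s: 7.25
position: [0.5936, -0.0161, 0.0721]
tcp_rot: [-0.002, -0.013, 1.0, -0.0]
force: [-4.9, 0.8, 7.3]
grip_width: 0.0136
gripper_force: 61.9
```

Request:
jog_arm --pt "1.1 2.8 0 0 0" --pt "0.7 1.9 0 0 0" --pt "0.7 1.9 0 0 0" --pt "0 0 0 0 0" --pt "0 0 0 0 0"

```text
time_s: 7.67
position: [0.5914, -0.0107, 0.0721]
tcp_rot: [-0.001, -0.013, 1.0, -0.001]
force: [-4.1, -2.9, 5.2]
grip_width: 0.0135
gripper_force: 61.8
```

```bash
python3 - <<'E'
from h import *
tool()
E
```

```text
t 7.67 p [ 0.5914 -0.0107  0.0721] yang 91.51 j [-0.04  0.49  1.74 -0.    0.92 -1.63] F [-4.1 -2.9  5.2] T [-0.55  0.52  0.02] w 0.0135 gf 61.8
```

Request:
jog_arm --pt "0.7 1.9 0 0 0" --pt "0.7 1.9 0 0 0" --pt "0.4 0.9 0 0 0" --pt "0 0 0 0 0" --pt "0 0 0 0 0"

```text
time_s: 8.08
position: [0.5895, -0.0062, 0.0721]
tcp_rot: [-0.001, -0.013, 1.0, -0.001]
force: [-3.5, -4.2, 5.6]
grip_width: 0.0137
gripper_force: 61.8
```

Request:
jog_arm --pt "0.4 0.9 0 0 0" --pt "0.4 0.9 0 0 0" --pt "0 0 0 0 0" --pt "0 0 0 0 0"

```text
time_s: 8.42
position: [0.5888, -0.0045, 0.0721]
tcp_rot: [-0.001, -0.013, 1.0, -0.001]
force: [-4.4, -4.1, 5.4]
grip_width: 0.014
gripper_force: 61.8
```

```bash
python3 - <<'E'
from h import *
tool()
a=imaging.capture("side")["image"][150:270,200:300]; cv2.imwrite("pics/s3.png",cv2.resize(a,None,fx=5,fy=5,interpolation=cv2.INTER_CUBIC))
E
```

```text
t 8.42 p [ 0.5888 -0.0045  0.0721] yang 91.51 j [-0.03  0.48  1.75 -0.    0.92 -1.62] F [-4.4 -4.1  5.4] T [-0.73  0.52  0.06] w 0.014 gf 61.8
```

View pics/s3.png

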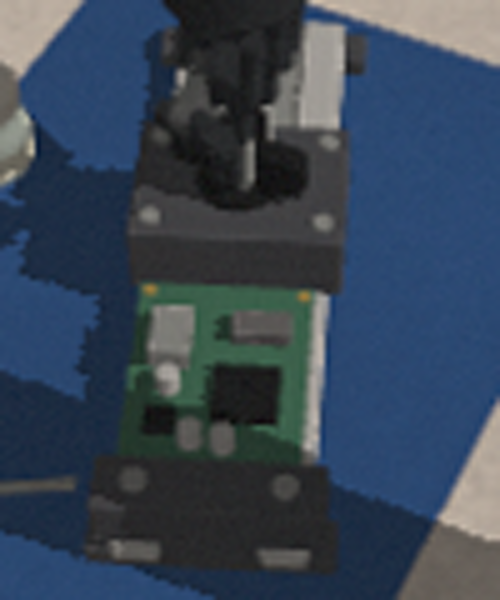

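The board is against the sliding jaw (crop y≈285). The force doesn't yet show contact with the fixed jaw, so I'll keep creeping forward.

Request:
jog_arm --pt "0.4 0.9 0 0 0" --pt "0 0 0 0 0" --pt "0 0 0 0 0"

```text
time_s: 8.72
position: [0.5884, -0.0036, 0.0721]
tcp_rot: [-0.001, -0.013, 1.0, -0.001]
force: [-3.5, -4.3, 5.5]
grip_width: 0.0138
gripper_force: 61.8
```

Request:
jog_arm --pt "0.4 0.9 0 0 0" --pt "0 0 0 0 0" --pt "0 0 0 0 0"

```text
time_s: 8.97
position: [0.588, -0.0028, 0.0721]
tcp_rot: [-0.001, -0.013, 1.0, -0.001]
force: [-2.6, -4.5, 5.5]
grip_width: 0.014
gripper_force: 61.8
```

Request:
jog_arm --pt "0.4 0.9 0 0 0" --pt "0 0 0 0 0" --pt "0 0 0 0 0"

```text
time_s: 9.22
position: [0.5877, -0.0018, 0.0721]
tcp_rot: [-0.001, -0.013, 1.0, -0.001]
force: [-3.5, -3.8, 5.7]
grip_width: 0.0136
gripper_force: 61.8
```

Request:
jog_arm --pt "0.4 0.9 0 0 0" --pt "0 0 0 0 0" --pt "0 0 0 0 0"

```text
time_s: 9.47
position: [0.5873, -0.0009, 0.0721]
tcp_rot: [-0.001, -0.013, 1.0, -0.001]
force: [-3.1, -3.2, 5.8]
grip_width: 0.0137
gripper_force: 61.7
```

Request:
jog_arm --pt "0.4 0.9 0 0 0" --pt "0 0 0 0 0" --pt "0 0 0 0 0"

```text
time_s: 9.72
position: [0.5872, -0.0005, 0.0721]
tcp_rot: [-0.0, -0.013, 1.0, -0.002]
force: [-2.6, -6.0, 5.5]
grip_width: 0.0137
gripper_force: 61.6
```

Request:
jog_arm --pt "0.4 0.9 0 0 0" --pt "0 0 0 0 0" --pt "0 0 0 0 0"

```text
time_s: 9.97
position: [0.5871, -0.0005, 0.0721]
tcp_rot: [0.0, -0.013, 1.0, -0.002]
force: [-1.3, -8.5, 5.4]
grip_width: 0.0139
gripper_force: 61.5
```

Contact with the fixed jaw: the position has stalled and the force is rising. One more small press, then I'll turn the knob back while pressing.

Request:
jog_arm --pt "0.4 0.9 0 0 0" --pt "0 0 0 0 0" --pt "0 0 0 0.06 0" --pt "0 0 0 0.1 0" --pt "0 0 0 0.1 0" --force 90

```text
time_s: 10.38
position: [0.5872, -0.0, 0.0722]
tcp_rot: [0.001, 0.118, 0.993, -0.003]
force: [-1.7, -8.6, 4.0]
grip_width: 0.0132
gripper_force: 90.2
```

Request:
jog_arm --pt "0 0 0 0.1 0" --pt "0 0 0 0.1 0" --pt "0 0 0 0.1 0" --pt "0 0 0 0.1 0" --pt "0 0 0 0.1 0"

```text
time_s: 10.8
position: [0.5875, 0.0006, 0.0722]
tcp_rot: [0.002, 0.36, 0.933, -0.002]
force: [1.3, -6.0, 3.3]
grip_width: 0.013
gripper_force: 90.2
```

Request:
jog_arm --pt "0 0 0 0.1 0" --pt "0 0 0 0.1 0" --pt "0 0 0 0.1 0" --pt "0 0 0 0.1 0" --pt "0 0 0 0 0"

```text
time_s: 11.22
position: [0.588, 0.0011, 0.0722]
tcp_rot: [0.002, 0.538, 0.843, -0.001]
force: [1.4, -6.3, 2.3]
grip_width: 0.013
gripper_force: 90.0
```

```bash
python3 - <<'E'
from h import *
tool()
E
```

```text
t 11.22 p [0.588  0.0011 0.0722] yang 24.84 j [-0.02  0.48  1.75 -0.    0.91 -0.45] F [ 1.4 -6.3  2.3] T [-1.13 -0.16 -0.3 ] w 0.013 gf 90.0
```

Request:
jog_arm --pt "0 0 0 0.05 0" --pt "0 0 0 0.05 0" --pt "0 0 0 0 0" --pt "0 0 0 0 0" --pt "0 0 0 0 0"

```text
time_s: 11.63
position: [0.5881, 0.001, 0.0722]
tcp_rot: [0.003, 0.576, 0.818, -0.001]
force: [1.7, -6.2, 1.4]
grip_width: 0.0134
gripper_force: 92.5
```

```bash
python3 - <<'E'
from h import *
tool()
E
```

```text
t 11.63 p [0.5881 0.001  0.0722] yang 19.68 j [-0.02  0.48  1.75 -0.01  0.91 -0.35] F [ 1.7 -6.2  1.4] T [-0.89 -0.13  1.61] w 0.0134 gf 92.5
```

Request:
jog_arm --pt "0 0 0 0.05 0" --pt "0 0 0 0.05 0" --pt "0 0 0 0 0" --pt "0 0 0 0 0" --pt "0 0 0 0 0"

```text
time_s: 12.05
position: [0.5876, 0.0023, 0.0724]
tcp_rot: [0.001, 0.617, 0.787, -0.0]
force: [0.4, -3.1, 5.6]
grip_width: 0.0132
gripper_force: 132.3
```

```bash
python3 - <<'E'
from h import *
tool()
E
```

```text
t 12.05 p [0.5876 0.0023 0.0724] yang 13.77 j [-0.01  0.48  1.75 -0.    0.91 -0.25] F [ 0.4 -3.1  5.6] T [-0.2   0.23  1.17] w 0.0132 gf 132.3
```

The reaction torque reached 1.6 N m and then the pads slipped, so the knob is at its end stop. I'll undo the slip, open and lift.

Request:
jog_arm --pt "0 0 0 -0.06 0" --pt "0 0 0 0 0.3" --pt "0 0 0 0 1" --pt "0 0 0 0 1" --pt "0 0 0 0 1"

```text
time_s: 12.47
position: [0.5864, 0.0033, 0.0711]
tcp_rot: [-0.0, 0.596, 0.803, -0.0]
force: [-0.8, -1.2, 0.2]
grip_width: 0.0611
gripper_force: 0.0
```

Request:
jog_arm --pt "0 0 0 0 1" --pt "0 0 0 0 1" --pt "0 0 0 0 1" --pt "0 0 0 0 1" --pt "0 0 0 0 1"

```text
time_s: 12.88
position: [0.5867, 0.0031, 0.0713]
tcp_rot: [0.0, 0.595, 0.804, -0.0]
force: [-0.4, -0.5, 0.3]
grip_width: 0.0855
gripper_force: 0.0
```

Request:
jog_arm --pt "0 0 -10 0 1" --pt "0 0 -30 0 1" --pt "0 0 -35 0 1" --pt "0 0 -35 0 1" --pt "0 0 -35 0 1"

```text
time_s: 13.3
position: [0.5864, 0.0031, 0.2187]
tcp_rot: [0.0, 0.595, 0.804, 0.0]
force: [1.1, -0.5, -0.2]
grip_width: 0.0854
gripper_force: 0.0
```

Request:
jog_arm --pt "-30 -25 0 0 1" --pt "-30 -25 0 0 1" --pt "-30 -25 0 0 1" --pt "-30 -25 0 0 1" --pt "-30 -25 0 0 1"

```text
time_s: 13.72
position: [0.51, -0.1782, 0.2174]
tcp_rot: [0.001, 0.595, 0.804, 0.0]
force: [1.1, -0.2, 0.4]
grip_width: 0.0856
gripper_force: 0.0
```

```bash
python3 - <<'E'
from h import *
tool()
a=imaging.capture("top"); b=imaging.capture("side")
A=cv2.resize(a["image"][110:235,195:355],(400,312),interpolation=cv2.INTER_CUBIC)
B=cv2.resize(b["image"][140:265,180:340],(400,312),interpolation=cv2.INTER_CUBIC)
cv2.imwrite("pics/end.png",np.hstack([A,B]))
E
```

```text
t 13.72 p [ 0.51   -0.1782  0.2174] yang 16.99 j [-0.36  0.27  1.67 -0.    1.2  -0.65] F [ 1.1 -0.2  0.4] T [ 0.01 -0.06 -0.03] w 0.0856 gf 0.0
```

View pics/end.png

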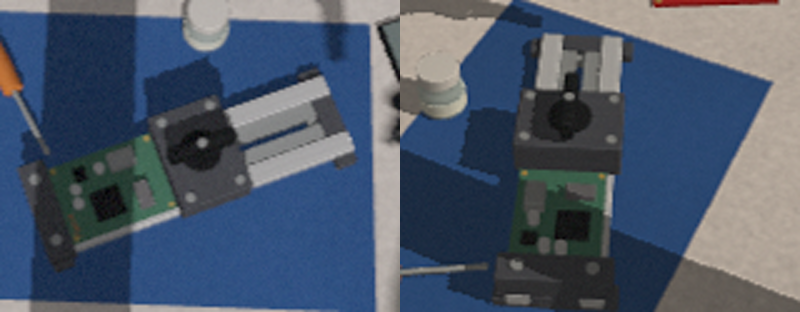

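The final views show the board touching both jaws (top crop 65,205 and 165,165), the knob bar in line with the rails, the jar and screwdriver unmoved, and the arm clear.

```bash
python3 -c "
from h import *
print(ctrl.job_done())"
```

```text
the job is handed in; nothing more can be done
None
```

I handed the job in at about 14 s: the board looks snug between both jaws, the knob is turned to its locked stop, and the arm is clear; the hand-in returned no verdict, so I can't confirm it passed.

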